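Move the degreased blue damper body with sprung tongs

ROBOT

A 6-joint arm with a two-finger parallel gripper is mounted at the origin on the work surface. World frame = base frame: x ahead of the robot, y to its left, z up, the work surface at z = 0. Lengths are in mm, angles in rad, forces in N, time in s.
With the tool pointing down it reaches from about 350 to 875 mm from the base axis. Payload 4.2 kg.
Tool frame: the origin (TCP) lies between the finger pads; the fingertips stand 17 mm ahead of it and the grasp point (between the pads) lies 2 mm behind it (nose_length is the distance from the TCP to the fingertips, in mm); z points along the fingers, y is the direction in which the jaws open and shut (so a half turn about z gives the same grasp; the last joint's range is limited). The gripper opens to 85 mm and grips with 20 to 120 N. Pads are 22 mm wide; open, the fingers measure 114 mm over their backs; the gripper's body (76 mm by 85 mm) begins 54 mm behind the grasp point. The pads swing forward as they close: fully open they stand 13 mm farther back than shut.
Start: joints at [1.363, 0.385, 0.008, 0, -1.194, -0.259], TCP at [281.236, 558.127, 215.512] pointing down, gripper open.
Joint ranges: [-3.14, 3.14], [-1.21, 2.06], [-1.07, 1.41], [-3.16, 2.05], [-2.99, -0.16], [-3.1, 3.1]. Speed limits (rad/s): [2.79, 2.79, 3.14, 3.14, 3.14, 3.14].

INTERFACE

Orientations are given as a unit quaternion [x, y, z, w].
In Python, from bench import * gives the robot as it stands.
- The arm moves only by the tool jog_arm, never from a script. Its argument "increments" is a list of rows, each a list of 4 numbers: the shift along the tool's x, y, z in m, then the turn about the tool's z in degrees. A call has 1 to 10 rows; each row is the pose to reach, as a shift and turn from the pose measured when the call began, along the tool's axes at that moment; what a row does not reach only later rows make up. A row lasts 1/8 s, in which the tool goes at most 62.5 mm and 10.7 degrees, less where a joint would pass 70% of its speed; a pose out of reach is approached as far as the arm can. A call with a gripper value outside its range is refused whole. "hand" is the gripper's target within -1 to 1 (fully open at 1, half-way at 0, shut at -1), set as the call begins (left out, the last holds). The fingers move at their own pace and stop on an object; the grip force is fixed at half the most. Time passes only in rows, so rows that repeat a pose let the fingers close. It gives the time, the measured TCP pose, the force and the opening at its end, in the units of the state.
- read_state(): the state, without advancing time (a new reading comes with each control period).
- get_image(name): name is "side" or "top" or "wrist"; returns the picture (420x560x3 uint8, red, green, blue); there is no depth.
- calibration(name): a dict with "fx", "fy", "cx", "cy" (pixels), "D" ([k1, k2, p1, p2, k3] as OpenCV has them; the pictures are not rectified), "position" and "rotation" of the camera in the world; the wrist camera has in their place "hand_eye" (4x4, takes a point from camera to tool coordinates, whose origin is the TCP and whose axes are the flange's). Camera axes: x right, y up, looking along -z (the intrinsics and any distortion apply to the point x, -y, -z); pixel columns grow to the right and rows downward; lengths in mm; the calibration is good to about 2 mm. A picture is of the moment at which its call begins: read the wrist's pose just before it. calibration takes no time and is no camera call.
- job_done(): hands the job in, once; it reports no verdict.
The state is a dict: "clock": time; "joints": joint angles; "joint_vel": joint speeds; "joint_efforts": joint torques, N m; "position": TCP position; "ee_rot": TCP orientation; "contact_force": force on the tool from outside, world axes, zero at the start; "wrist_torque": the same for the moment, N m; "gripper_width": finger opening in mm.
Only numpy, scipy, OpenCV 4.12 (cv2) and the standard library are available. Lean on these libraries where they do the work, as an engineer would, in place of code of your own. Each camera call takes 0.05 s, during which the arm holds its last target.

TASK

The blue damper body on the white drip tray has just been degreased and must not be touched by your fingers or by the gripper: take the sprung tongs out of their green stand, squeeze them shut on the blue body and carry it in them to the yellow dish. Lower it and stand it upright in the dish before letting go (do not drop it), then put the tongs back upright in their stand and let go of them. Leave the brass, black and red bodies where they stand.

Things in the scene. Friction and masses are not known exactly. Their poses are not given: they have to be found in the camera images.
- tongs_grip (a point): mid-handle of free steel sprung tongs, 139 mm tall, 100 g, upright in the stand, tips down. Red pads (24 mm along x, 44 mm high, centred at this height) outside two flat arms; bow ends 34 mm above. z up, y = squeeze direction. 58 mm over the pads when free; carried open at 40 to 50; shut on the blue body at 34; stop at 26; at 58 let go. Spring 0.3 N per mm squeezed.
- tip_a (a point): tip of one arm of the tongs: lower end of its inner face, mid-width, 105 mm below tongs_grip. Arms are 20 mm wide (x), 4 mm thick, always parallel, 40 mm clear between them when free (width over the red pads less 18 mm). This arm (at -y) is rigid with the bow and tongs_grip; the other slides towards it, so the middle of the gap is halfway between the two tips.
- tip_b (a point): tip of the other, sliding arm of the tongs (at +y): lower end of its inner face, mid-width; same axes.
- shock_center (a point): centre of the blue damper body, a blue aluminium cylinder 16 mm in diameter, 26 mm high, about 16 g, standing upright (z along its axis) on the white drip tray (160 x 180 mm, 4 mm thick); this point is 13 mm above its underside. Three others of the same size, brass, black and red, stand on the tray, 70 mm or more away.
- dish: the yellow round dish, fixed to the bench: 104 mm across the rim, 12 mm high, wall 3 mm, inner floor 94 mm across and 4 mm above the bench. Origin at the centre of its underside, on the bench. (A red dish with screws stands further away: not that one.)
- stand: green open-topped stand of the tongs, fixed: outside 46 mm (x) by 74 mm (y), 60 mm high, walls 5 mm, so the pocket is 36 by 64 mm, its floor 5 mm above the bench; flat aluminium foot plate 62 by 90 mm. Origin at the centre of its underside, on the bench; z up. The tongs start in the middle of the pocket, their y along the stand's y.
Mind the look-alikes: they are no part of the job. What is meant by the part that bears tongs_grip is not turquoise, and is the smaller of those in its own colour.

How it is judged:
By the outcome, as a careful person would: the job done as asked, in the order asked, and still so for the second after the job is handed in, with the robot touching nothing.
It also fails if it takes over 61 s, if anything falls off the work surface, if the arm or the gripper's body presses on something with over 40 N, if the wrist force passes 120 N, or if a joint passes its speed limit or range.

## Working session

There is one attempt and no reset: what is moved stays moved. The work goes in short steps, Python scripts to look and compute and a tool call to move; the robot and the scene stay as the last step left them, time stands still between calls to the robot, and variables do not carry over. Pictures are saved under pics/ and viewed, and the job is handed in when it is done.

Besides the shell and the picture viewer there is one more tool, called by a JSON object that holds its "method" and its "body". jog_arm: Moves the arm, as the interface text tells. Its arguments: {"type":"object","properties":{"increments":{"type":"array"},"hand":{"type":"number"}},"required":["increments"]}

```bash
ls; mkdir -p pics
python3 - <<'E'
from bench import *
import cv2
s=read_state();print(s)
for n in ["side","top","wrist"]:
    im=get_image(n); cv2.imwrite(f"pics/{n}0.png",im[:,:,::-1]); c=calibration(n); print(n,c)
E
```

```text
pics
{'clock': 0.0, 'joints': array([ 1.36260475e+00,  3.85558256e-01,  6.62437559e-03, -5.03327235e-04,
       -1.19397916e+00, -2.58615887e-01]), 'joint_vel': array([-2.82669203e-04,  1.67005485e-03,  2.83886813e-04,  7.69707832e-05,
       -5.27395213e-04,  8.39955030e-05]), 'joint_efforts': array([-2.76241499e-04, -3.92288446e+01,  1.88400757e+01,  4.18612942e+00,
       -4.62785349e-03,  3.91010147e-06]), 'position': array([280.97047685, 557.59611908, 214.4193735 ]), 'ee_rot': array([ 9.72862730e-01, -2.31380494e-01, -2.07153921e-04,  1.06391714e-03]), 'contact_force': array([0.63839814, 0.19620004, 0.87375724]), 'wrist_torque': array([-0.04498063,  0.0189818 ,  0.01691943]), 'gripper_width': 85.51021554339476}
side {'fx': 412.708217660075, 'fy': 412.708217660075, 'cx': 272.7306063877437, 'cy': 211.7649622816464, 'D': array([0.03104729, 0.        , 0.        , 0.        , 0.        ]), 'position': array([-43.87238065, 497.02304883, 512.91603778]), 'rotation': array([-0.19660545,  0.46630303,  0.79291082, -0.33941159])}
top {'fx': 424.73249871930807, 'fy': 424.73249871930807, 'cx': 281.42364082521686, 'cy': 211.73366650198048, 'D': array([0.0459025, 0.       , 0.       , 0.       , 0.       ]), 'position': array([ 445.81732452,  -43.10876014, 1135.89367582]), 'rotation': array([-0.03510988,  0.01065885,  0.71118034, -0.70205142])}
wrist {'fx': 291.0319483196286, 'fy': 291.0319483196286, 'cx': 286.772041247059, 'cy': 207.57775907878144, 'D': array([0.02129627, 0.        , 0.        , 0.        , 0.        ]), 'hand_eye': array([[-8.62059958e-05,  9.45563631e-01,  3.25437263e-01,
         8.48428416e+01],
       [ 9.99998782e-01,  5.88661996e-04, -1.44547517e-03,
        -7.42444971e-01],
       [-1.55836130e-03,  3.25436742e-01, -9.45562530e-01,
        -1.59793270e+02],
       [ 0.00000000e+00,  0.00000000e+00,  0.00000000e+00,
         1.00000000e+00]])}
```

View pics/side0.png

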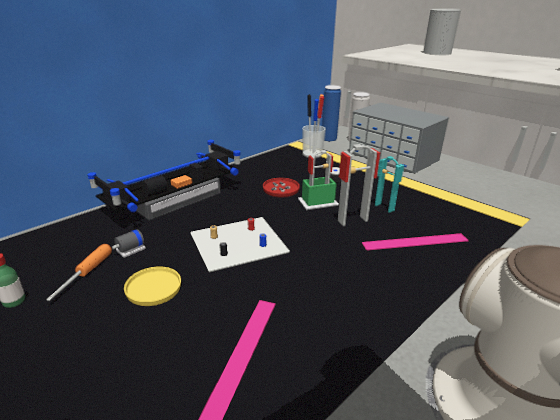

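View pics/top0.png

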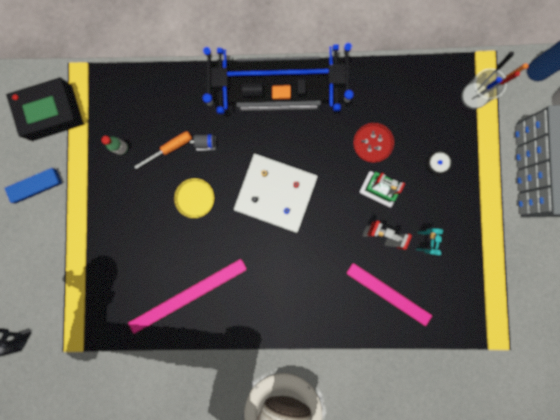

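View pics/wrist0.png

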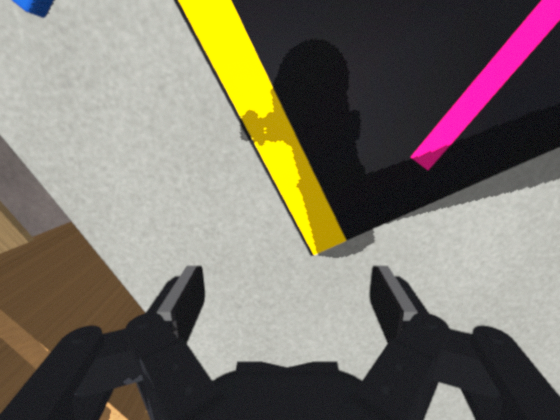

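Candidates in the top view: red-padded tongs in the green stand (383,188), larger red-padded tongs free-standing (390,235), and turquoise ones (430,240). The ones in the green stand fit: not turquoise, the smaller of the red-padded pair, and in the stand. I'll confirm in an enlarged crop and measure.

```bash
cat > h.py <<'E'
from bench import *
import numpy as np, cv2
from scipy.spatial.transform import Rotation as R
def cam(n,st=None):
    c=calibration(n); K=np.array([[c['fx'],0,c['cx']],[0,c['fy'],c['cy']],[0,0,1]])
    F=np.diag([1,-1,-1.])
    if 'hand_eye' in c:
        T=np.array(c['hand_eye']); Rt=R.from_quat(st['ee_rot']).as_matrix()
        Rc=Rt@T[:3,:3]; p=Rt@T[:3,3]+st['position']
    else:
        Rc=R.from_quat(c['rotation']).as_matrix(); p=np.array(c['position'])
    return K,np.array(c['D']),Rc@F,p     # Rc@F: cv camera axes to world
def rays(C,px):
    K,D,Rw,p=C; u=cv2.undistortPoints(np.array(px,float).reshape(-1,1,2),K,D).reshape(-1,2)
    return (Rw@np.c_[u,np.ones(len(u))].T).T
def plane(C,px,z):
    d=rays(C,px); p=C[3]; return p+d*((z-p[2])/d[:,2])[:,None]
def proj(C,P):
    K,D,Rw,p=C; q=(np.array(P,float).reshape(-1,3)-p)@Rw
    return cv2.projectPoints(q,np.zeros(3),np.zeros(3),K,D)[0].reshape(-1,2)
def tri(C1,a,C2,b):
    d1=rays(C1,[a])[0];d2=rays(C2,[b])[0];d1/=np.linalg.norm(d1);d2/=np.linalg.norm(d2)
    A=np.c_[d1,-d2];t=np.linalg.lstsq(A,C2[3]-C1[3],rcond=None)[0]
    P=C1[3]+d1*t[0];Q=C2[3]+d2*t[1];return (P+Q)/2,np.linalg.norm(P-Q)
def mask(im,lo,hi):
    return cv2.inRange(cv2.cvtColor(im,cv2.COLOR_RGB2HSV),np.array(lo),np.array(hi))
def blobs(m,amin=8):
    n,l,s,c=cv2.connectedComponentsWithStats(m); return [(s[i,4],c[i].round(2).tolist(),s[i,:4].tolist(),l==i) for i in range(1,n) if s[i,4]>=amin]
E
python3 - <<'E'
from h import *
t=cv2.imread('pics/top0.png')[:,:,::-1];s=cv2.imread('pics/side0.png')[:,:,::-1]
Ct=cam('top');Cs=cam('side')
cols={'blue':((105,120,60),(128,255,255)),'yellow':((22,120,120),(32,255,255)),'green':((50,120,40),(80,255,255)),'white':((0,0,170),(180,50,255))}
for n,im,C in(('top',t,Ct),('side',s,Cs)):
  for k,(lo,hi) in cols.items():
    for b in blobs(mask(im,lo,hi),10):
      print(n,k,b[0],b[1],b[2],plane(C,[b[1]],{'blue':17,'yellow':12,'green':60,'white':4}[k])[0].round(1))
a=cv2.resize(t[160:270,340:460],None,fx=6,fy=6,interpolation=cv2.INTER_CUBIC)
b=cv2.resize(s[130:240,280:420],None,fx=5.7,fy=5.4,interpolation=cv2.INTER_CUBIC)
cv2.imwrite('pics/ct.png',a[:,:,::-1]);cv2.imwrite('pics/cs.png',b[:600,:,::-1])
E
```

```text
top blue 44 [347.43, 46.86] [345, 43, 6, 9] [ 957.7 -186.5   17. ]
top blue 708 [545.36, 63.73] [528, 43, 32, 37] [ 892.5 -692.1   17. ]
top blue 97 [332.0, 54.48] [328, 45, 11, 21] [ 938.4 -145.2   17. ]
top blue 42 [206.6, 50.69] [203, 47, 8, 8] [957.7 192.4  17. ]
top blue 99 [222.76, 57.22] [217, 48, 10, 21] [938.8 148.7  17. ]
top blue 641 [277.25, 71.91] [226, 68, 104, 9] [895.2   2.   17. ]
top blue 61 [494.75, 82.39] [487, 77, 15, 12] [ 848.7 -565.2   17. ]
top blue 199 [332.94, 99.13] [328, 83, 14, 29] [ 817.5 -145.7   17. ]
top blue 199 [222.91, 101.43] [216, 85, 12, 30] [818.1 149.1  17. ]
top blue 97 [348.68, 93.82] [343, 89, 12, 11] [ 830.6 -187.7   17. ]
top blue 94 [206.71, 97.5] [202, 92, 11, 12] [829.6 192.8  17. ]
top blue 17 [537.41, 124.41] [536, 122, 4, 6] [ 734.7 -667.    17. ]
top blue 14 [526.93, 129.14] [526, 127, 3, 5] [ 723.2 -640.8   17. ]
top blue 62 [208.98, 139.87] [207, 133, 5, 15] [714.3 187.1  17. ]
top blue 14 [516.93, 133.86] [516, 132, 3, 5] [ 711.6 -615.7   17. ]
top blue 19 [538.42, 149.58] [537, 147, 4, 6] [ 669.2 -666.8   17. ]
top blue 14 [52
[... 6204 characters left out ...]
3    4. ]
side white 12 [441.08, 306.17] [437, 302, 9, 9] [ 154.8 -114.6    4. ]
side white 12 [455.83, 309.42] [452, 308, 7, 4] [ 133.1 -125.7    4. ]
side white 12 [457.5, 314.0] [455, 313, 7, 3] [ 125.9 -116.6    4. ]
side white 18 [470.44, 325.89] [466, 321, 9, 9] [  98.3 -104.6    4. ]
side white 10 [442.6, 323.5] [440, 322, 6, 4] [132.8 -75.8   4. ]
side white 14 [461.07, 328.71] [458, 327, 7, 4] [106.2 -86.8   4. ]
side white 20 [414.55, 332.85] [409, 330, 13, 8] [154.3 -21.6   4. ]
side white 61 [556.21, 342.84] [551, 338, 9, 12] [ -10.2 -167.6    4. ]
side white 1241 [452.22, 397.36] [434, 369, 47, 51] [56.9 50.   4. ]
side white 19 [427.05, 385.32] [425, 383, 6, 6] [90.4 57.5  4. ]
```

View pics/ct.png

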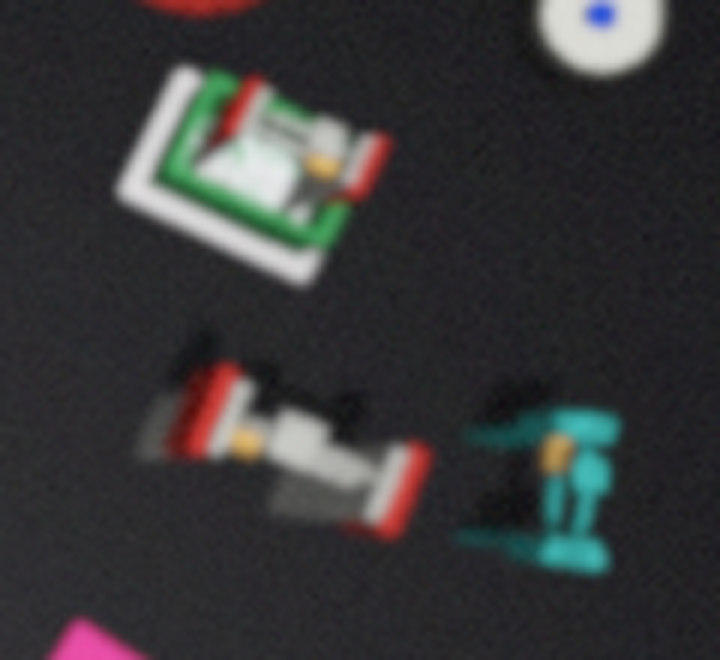

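View pics/cs.png

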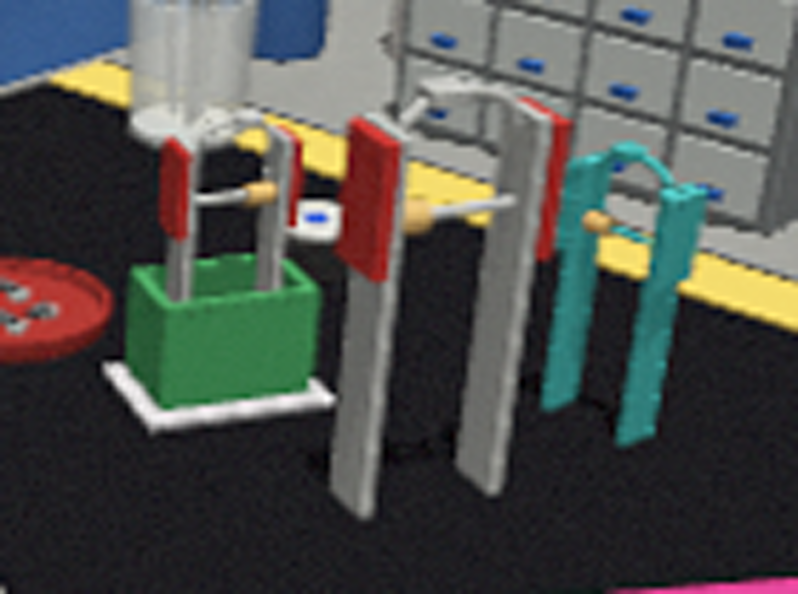

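The crops confirm it. The smaller red-padded tongs stand in the green stand, with stand top corners around (370–398,172–201) in the top view. The larger red pair and the turquoise pair stand free on the bench. Next I'll refine the positions from both fixed views.

Run:
```python
from h import *
t=cv2.imread('pics/top0.png')[:,:,::-1];s=cv2.imread('pics/side0.png')[:,:,::-1]
Ct=cam('top');Cs=cam('side')
hs=cv2.cvtColor(t,cv2.COLOR_RGB2HSV)
print(hs[208:214,283:290].tolist()[2:4])
for b in blobs(mask(t[195:225,270:305].copy(),(105,60,40),(140,255,255)),5):
  c=np.array(b[1])+[270,195];print('blue top',b[0],c,plane(Ct,[c],22)[0]);
  print(tri(Ct,c,Cs,(262.55,240.32)))
# red pads
for n,im,C,(x0,y0,x1,y1) in (('top',t,Ct,(360,165,412,205)),('side',s,Cs,(300,140,342,190))):
  m=mask(im,(0,120,60),(8,255,255))|mask(im,(172,120,60),(180,255,255)); k=np.zeros_like(m);k[y0:y1,x0:x1]=m[y0:y1,x0:x1]
  for b in blobs(k,5): print(n,'red',b[0],b[1],b[2],plane(C,[b[1]],120)[0].round(1))
# stand corners of foot plate (top view crop pix)
cor=np.array([[120,190],[305,285],[185,65]])/6+[340-.42,160-.42]
P=plane(Ct,cor,2);print(P.round(1));d=P[1]-P[0];e=P[2]-P[0];print(np.linalg.norm(d),np.linalg.norm(e),np.degrees(np.arctan2(d[1],d[0])),np.degrees(np.arctan2(e[1],e[0])),'centre',(P[1]+P[2])/2)
# dish rim from top: ellipse
m=mask(t,(22,120,120),(32,255,255));b=[b for b in blobs(m) if abs(b[1][0]-194)<3][0]
cn=max(cv2.findContours(b[3].astype(np.uint8),0,1)[0],key=len)[:,0]; Q=plane(Ct,cn,12); print('dish',cv2.minEnclosingCircle(Q[:,:2].astype(np.float32)),Q.mean(0))
```

```text
[[[114, 40, 213], [114, 93, 201], [115, 110, 174], [116, 96, 154], [115, 120, 170], [114, 131, 187], [115, 69, 184]], [[115, 40, 213], [114, 100, 204], [114, 125, 184], [115, 113, 165], [115, 124, 179], [114, 121, 194], [115, 55, 194]]]
blue top 27 [286.11 210.48] [521.43931624 -17.34725714  22.        ]
(array([521.78637384, -17.3797073 ,  13.55231213]), np.float64(0.6411272224688))
top red 33 [379.39, 176.94] [376, 172, 8, 11] [ 591.8 -243.1  120. ]
top red 37 [401.65, 187.78] [397, 182, 9, 12] [ 564.9 -294.6  120. ]
side red 48 [340.4, 168.23] [338, 153, 4, 26] [ 505.5 -258.3  120. ]
side red 86 [310.06, 164.74] [308, 156, 6, 19] [ 570.  -221.3  120. ]
side red 25 [331.6, 163.28] [331, 156, 3, 16] [ 539.7 -267.1  120. ]
[[ 571.4 -213.2    2. ]
 [ 527.9 -293.1    2. ]
 [ 626.7 -243.1    2. ]]
90.92045871123 62.906540488198395 -118.55845622946526 -28.359631372733777 centre [ 577.30953395 -268.0936236     2.        ]
dish ((559.9556884765625, 228.9952850341797), 54.09300994873047) [559.85699586 229.24644168  12.        ]
```

```bash
cat >> h.py <<'E'
def go(P,yaw=None):
    s=read_state();M=R.from_quat(s['ee_rot']).as_matrix();d=M.T@(np.array(P)-s['position'])
    y0=np.degrees(np.arctan2(M[1,0],M[0,0]))
    print('t',round(s['clock'],2),'pos',s['position'].round(1),'yaw',round(y0,2),'tilt z',M[:,2].round(4),'F',s['contact_force'].round(1),'w',round(s['gripper_width'],1),'j',s['joints'].round(2))
    print('shift m',(d/1000).round(4),'turn',None if yaw is None else round(y0-yaw,2))
E
python3 -c "
from h import *
go([577.5,-268.5,290],-28.4)"
```

```text
t 0.15 pos [281.  557.7 214.7] yaw -26.76 tilt z [-7.0e-04 -1.5e-03 -1.0e+00] F [ 0.1  0.6 -0. ] w 85.3 j [ 1.36  0.39  0.01 -0.   -1.19 -0.26]
shift m [ 0.6367  0.6044 -0.0743] turn 1.64
```

{"method": "jog_arm", "body": {"increments": [[0.037,0.035,-0.03,0],[0.08,0.076,-0.06,0],[0.123,0.117,-0.074,0],[0.165,0.157,-0.074,1.6],[0.208,0.197,-0.074,1.6],[0.25,0.238,-0.074,1.6],[0.292,0.278,-0.074,1.6],[0.335,0.318,-0.074,1.6],[0.377,0.358,-0.074,1.6],[0.42,0.398,-0.074,1.6]], "hand": 1}}

```text
clock: 1.4
position: [477.1, 11.5, 289.4]
ee_rot: [0.97, -0.245, -0.0, 0.001]
contact_force: [1.1, 0.6, -1.2]
gripper_width: 85.4
```

```bash
python3 -c "
from h import *
go([577.5,-268.5,290],-28.4)"
```

```text
t 1.4 pos [477.1  11.5 289.4] yaw -28.34 tilt z [-4.0e-04 -1.3e-03 -1.0e+00] F [ 1.1  0.6 -1.2] w 85.4 j [ 0.37  0.08 -0.21  0.   -1.28  0.71]
shift m [ 0.2213  0.1988 -0.0003] turn 0.06
```

{"method": "jog_arm", "body": {"increments": [[0.042,0.038,0,0],[0.085,0.076,0,0],[0.128,0.115,0,0],[0.17,0.153,0,0],[0.208,0.187,0,0],[0.2213,0.1988,0,0],[0.2213,0.1988,0,0],[0.2213,0.1988,0,0]]}}

```text
clock: 2.4
position: [577.3, -267.4, 289.9]
ee_rot: [0.97, -0.244, -0.0, 0.001]
contact_force: [0.3, 1.1, 0.5]
gripper_width: 85.4
```

Run:
```python
from h import *
go([577.5,-268.5,290],-28.4)
s=read_state();im=get_image('wrist');cv2.imwrite('pics/w1.png',im[:,:,::-1]);import pickle;pickle.dump(s,open('w1.pkl','wb'))
```

```text
t 2.4 pos [ 577.3 -267.4  289.9] yaw -28.28 tilt z [-5.e-04 -9.e-04 -1.e+00] F [0.3 1.1 0.5] w 85.4 j [-0.18  0.37  0.16  0.   -1.37  1.26]
shift m [ 0.0007  0.0008 -0.0001] turn 0.12
```

View pics/w1.png

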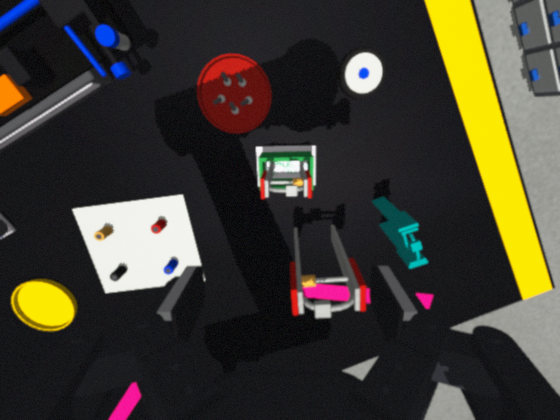

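The wrist view shows the stand and small tongs at (286,172), between red pads at (265,187) and (308,187). The large tongs are at (328,285) and the turquoise ones at (405,235). I'll measure the small tongs here.

Run:
```python
from h import *
import pickle;s=pickle.load(open('w1.pkl','rb'));C=cam('wrist',s);im=cv2.imread('pics/w1.png')[:,:,::-1]
m=mask(im,(0,150,60),(8,255,255))|mask(im,(172,150,60),(180,255,255));k=np.zeros_like(m);k[140:205,250:325]=m[140:205,250:325]
for b in blobs(k,5): print('red',b[0],b[1],b[2],plane(C,[b[1]],112)[0].round(1))
g=mask(im,(50,120,40),(80,255,255))
cv2.imwrite('pics/w1c.png',cv2.resize(im[135:210,240:330],None,fx=8,fy=8,interpolation=cv2.INTER_CUBIC)[:600,:,::-1])
y=np.radians(-28.4);ex=np.array([np.cos(y),np.sin(y),0]);ey=np.array([-np.sin(y),np.cos(y),0]);o=np.array([577.5,-268.5,0])
print('pred pad tops/bottoms',[(proj(C,[o+ex*sx*12+ey*sy*29+[0,0,z]])[0].round(1).tolist()) for sy in(-1,1) for z in(132,88) for sx in(-1,1)])
print('pred stand top corners',[(proj(C,[o+ex*sx*23+ey*sy*37+[0,0,60]])[0].round(1).tolist()) for sy in(-1,1) for sx in(-1,1)])
for n,p in(('blue',[521.8,-17.4,17]),('dish',[560,229,4])): print(n,proj(C,[p]))
```

```text
red 100 [262.18, 186.85] [260, 171, 6, 29] [ 586.8 -239.   112. ]
red 98 [309.11, 186.14] [306, 171, 7, 28] [ 560.9 -288.9  112. ]
pred pad tops/bottoms [[313.0, 196.7], [313.7, 176.0], [310.0, 186.7], [310.6, 168.2], [262.1, 196.6], [261.6, 175.9], [264.8, 186.7], [264.4, 168.1]]
pred stand top corners [[314.0, 189.2], [315.1, 155.9], [260.6, 189.1], [259.6, 155.8]]
blue [[171.18729752 265.82433551]]
dish [[ 47.02132705 303.85407935]]
```

View pics/w1c.png

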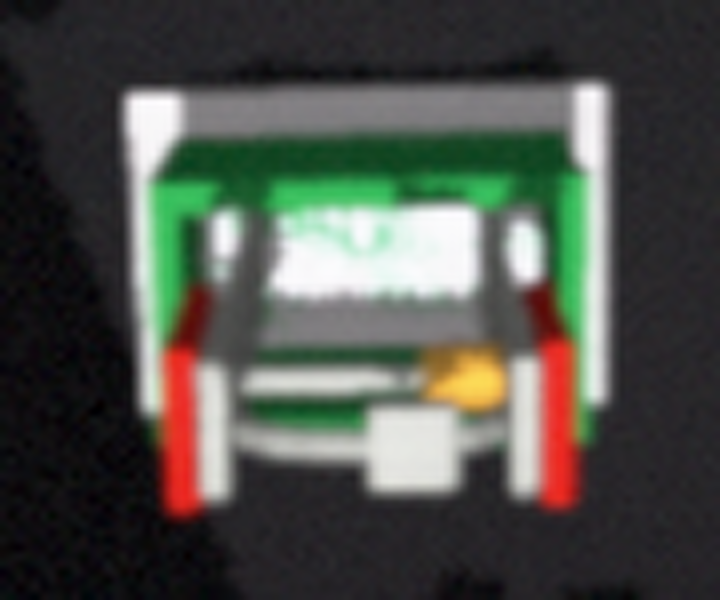

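```bash
python3 -c "
from h import *
go([576.8,-267.3,106],-28.4)"
```

```text
t 2.45 pos [ 577.3 -267.2  290.2] yaw -28.25 tilt z [-0.     -0.0011 -1.    ] F [-0.3 -0.1 -0.7] w 85.6 j [-0.18  0.37  0.16  0.   -1.37  1.26]
shift m [-6.000e-04  1.000e-04  1.842e-01] turn 0.15
```

{"method": "jog_arm", "body": {"increments": [[-0.0006,0,0.05,0.15],[-0.0006,0,0.1,0.15],[-0.0006,0,0.14,0.15],[-0.0006,0,0.165,0.15],[-0.0006,0,0.18,0.15],[-0.0006,0,0.184,0.15],[-0.0006,0,0.184,0.15]]}}

```text
clock: 3.32
position: [577.5, -267.1, 107.2]
ee_rot: [0.97, -0.245, 0.001, 0.001]
contact_force: [0.1, -0.3, -0.5]
gripper_width: 85.2
```

Run:
```python
from h import *
go([576.8,-267.3,106],-28.4)
im=get_image('wrist');cv2.imwrite('pics/w2.png',im[:,:,::-1])
```

```text
t 3.33 pos [ 577.5 -267.1  107.2] yaw -28.37 tilt z [ 0.0017 -0.0017 -1.    ] F [ 0.1 -0.3 -0.5] w 85.2 j [-0.18  0.49 -0.11  0.   -0.97  1.25]
shift m [-0.0005  0.0006  0.0012] turn 0.03
```

View pics/w2.png

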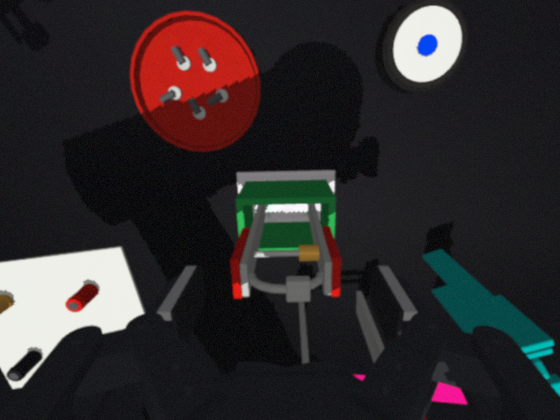

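Run:
```python
from h import *
s=read_state();C=cam('wrist',s);M=R.from_quat(s['ee_rot']).as_matrix()
im=cv2.imread('pics/w2.png')
cv2.imwrite('pics/w2c.png',cv2.resize(im[200:330,150:430],None,fx=2.85,fy=4,interpolation=cv2.INTER_CUBIC))
for sy in(-1,1):
  for z in(132,88):
    for sx in(-1,1):
      p=s['position']+M@np.array([12*sx,29*sy,0]);p[2]=z;print(sy,z,sx,proj(C,[p])[0].round(1))
```

```text
-1 132 -1 [234.7 294.5]
-1 132 1 [232.1 255.2]
-1 88 -1 [245.4 255.8]
-1 88 1 [243.8 223.5]
1 132 -1 [340.9 294.4]
1 132 1 [343.6 255.1]
1 88 -1 [329.5 255.7]
1 88 1 [331.2 223.4]
```

View pics/w2c.png

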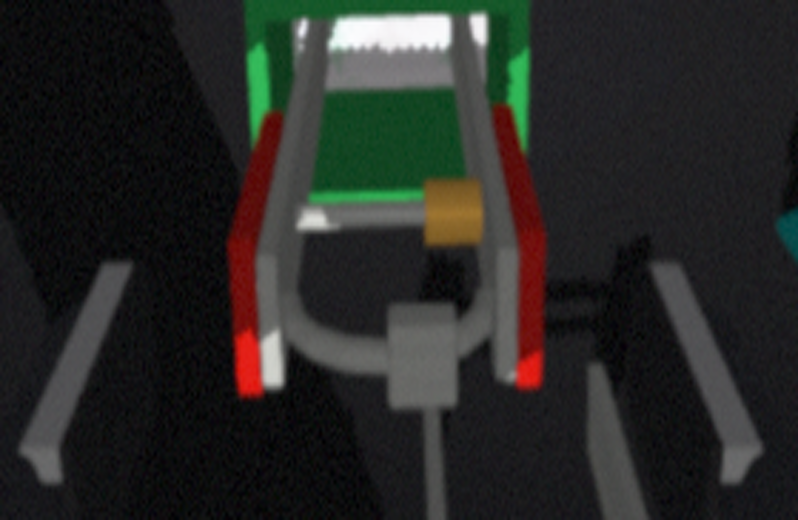

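{"method": "jog_arm", "body": {"increments": [[-0.0016,-0.0006,0.001,0],[-0.0016,-0.0006,0.001,0]]}}

```text
clock: 3.62
position: [576.8, -265.9, 107.3]
ee_rot: [0.97, -0.245, 0.002, 0.001]
contact_force: [-0.2, 0.8, 0.3]
gripper_width: 85.5
```

{"method": "jog_arm", "body": {"increments": [[0,0,0,0],[0,0,0,0],[0,0,0,0],[0,0,0,0],[0,0,0,0],[0,0,0,0],[0,0,0,0]], "hand": 0.05}}

```text
clock: 4.5
position: [577.6, -266.4, 108.7]
ee_rot: [0.97, -0.245, 0.003, 0.001]
contact_force: [-0.6, -0.5, 6.0]
gripper_width: 45.0
```

Run:
```python
from h import *
go([576.8,-267.3,236],-28.4)
im=get_image('wrist');cv2.imwrite('pics/w3.png',im[:,:,::-1])
```

```text
t 4.5 pos [ 577.6 -266.4  108.7] yaw -28.34 tilt z [ 0.0058 -0.0033 -1.    ] F [-0.6 -0.5  6. ] w 45.0 j [-0.18  0.49 -0.11  0.   -0.97  1.25]
shift m [ 0.0006  0.0012 -0.1273] turn 0.06
```

View pics/w3.png

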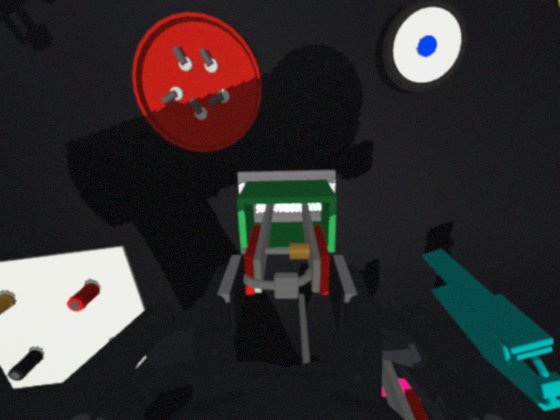

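Grip is at 45 mm. Lifting straight up.

{"method": "jog_arm", "body": {"increments": [[0,0,-0.01,0],[0,0,-0.03,0],[0,0,-0.06,0],[0,0,-0.09,0],[0,0,-0.105,0],[0,0,-0.11,0],[0,0,-0.11,0]]}}

```text
clock: 5.42
position: [576.5, -265.8, 217.8]
ee_rot: [0.97, -0.245, 0.002, 0.001]
contact_force: [0.1, -0.4, -1.3]
gripper_width: 44.8
```

Run:
```python
from h import *
go([521.8,-17.4,216],-28.4)
im=get_image('wrist');cv2.imwrite('pics/w4.png',im[:,:,::-1])
im=get_image('side');cv2.imwrite('pics/s4.png',im[:,:,::-1])
cv2.imwrite('pics/s4c.png',cv2.resize(im[80:250,180:400],None,fx=3.5,fy=3.5,interpolation=cv2.INTER_CUBIC)[:,:,::-1])
```

```text
t 5.42 pos [ 576.5 -265.8  217.8] yaw -28.35 tilt z [ 0.0044 -0.0026 -1.    ] F [ 0.1 -0.4 -1.3] w 44.8 j [-0.18  0.4   0.03  0.   -1.2   1.25]
shift m [-0.1661 -0.1926  0.0009] turn 0.05
```

View pics/w4.png

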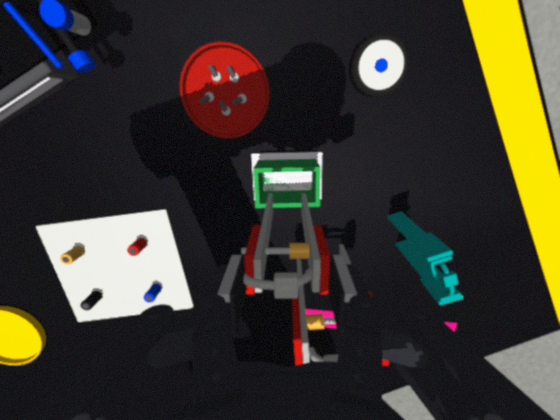

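View pics/s4c.png

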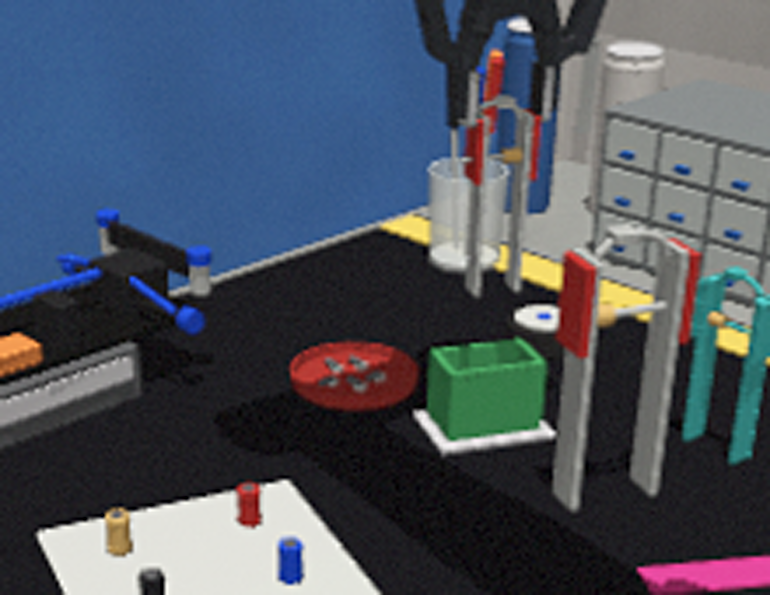

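The tongs came out and hang upright at 45 mm. In the wrist view the tips are near (267,205) and (308,205), and the stand is empty. Next I carry them above the blue body.

{"method": "jog_arm", "body": {"increments": [[-0.015,-0.018,0,0],[-0.042,-0.049,0,0],[-0.075,-0.087,0,0],[-0.108,-0.125,0,0],[-0.135,-0.157,0,0],[-0.155,-0.18,0,0],[-0.166,-0.1926,0.02,0],[-0.166,-0.1926,0.045,0],[-0.166,-0.1926,0.065,0],[-0.166,-0.1926,0.068,0]]}}

```text
clock: 6.78
position: [520.4, -17.8, 146.3]
ee_rot: [0.97, -0.245, -0.0, 0.002]
contact_force: [-0.3, 0.3, -0.3]
gripper_width: 44.6
```

Run:
```python
from h import *
import pickle
go([521.8,-17.4,150],-28.4)
s=read_state();im=get_image('wrist');cv2.imwrite('pics/w5.png',im[:,:,::-1]);pickle.dump(s,open('w5.pkl','wb'))
cv2.imwrite('pics/w5c.png',cv2.resize(im[150:320,200:380],None,fx=3.5,fy=3.5,interpolation=cv2.INTER_CUBIC)[:,:,::-1])
im=get_image('side');cv2.imwrite('pics/s5.png',im[:,:,::-1])
cv2.imwrite('pics/s5c.png',cv2.resize(im[150:290,180:340],None,fx=4.2,fy=4.2,interpolation=cv2.INTER_CUBIC)[:,:,::-1])
C=cam('wrist',s);M=R.from_quat(s['ee_rot']).as_matrix()
print('tips pred',[proj(C,[s['position']+M@np.array([0,y,103.7])])[0].round(1).tolist() for y in(-13.5,13.5)],'blue pred',proj(C,[[521.8,-17.4,30],[521.8,-17.4,4]]).round(1).tolist())
```

```text
t 6.78 pos [520.4 -17.8 146.3] yaw -28.35 tilt z [-0.0016 -0.0034 -1.    ] F [-0.3  0.3 -0.3] w 44.6 j [ 0.28  0.27 -0.35  0.   -0.95  0.79]
shift m [ 0.001  -0.001  -0.0037] turn 0.05
tips pred [[273.0, 201.8], [301.4, 201.8]] blue pred [[285.6, 196.9], [285.6, 189.9]]
```

View pics/w5c.png

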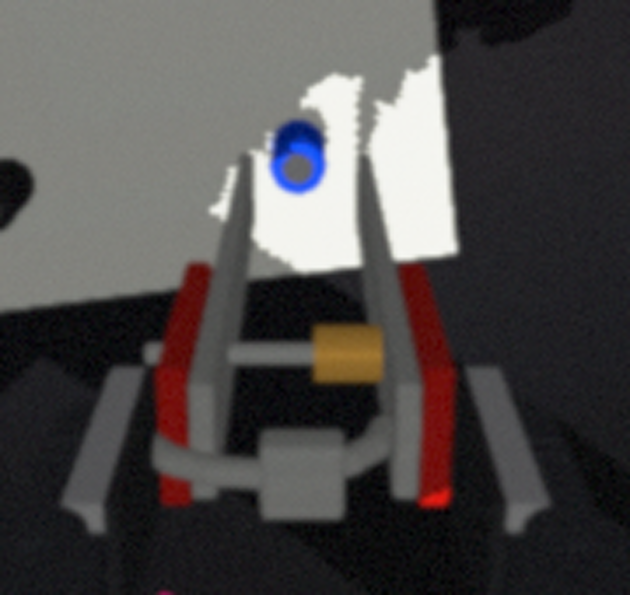

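View pics/s5c.png

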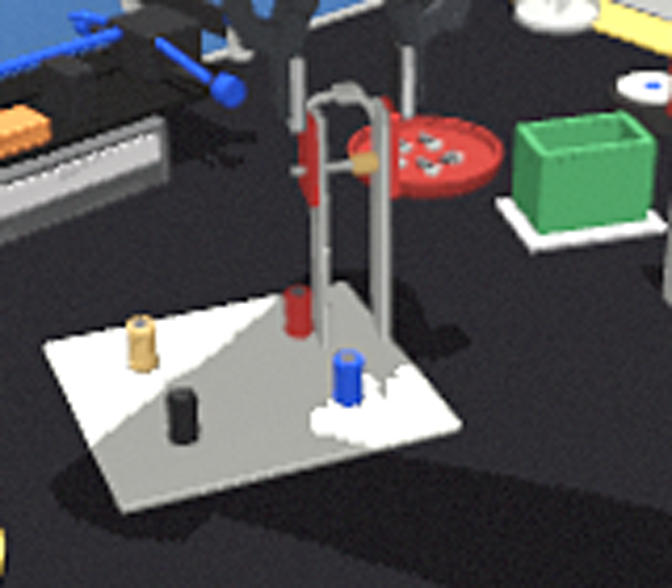

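Run:
```python
from h import *
import pickle
s=pickle.load(open('w5.pkl','rb'));C=cam('wrist',s);M=R.from_quat(s['ee_rot']).as_matrix()
f=lambda p:M.T@(p-s['position'])
im=cv2.imread('pics/w5.png')[:,:,::-1]
for b in blobs(mask(im[170:220,260:310].copy(),(105,120,40),(135,255,255)),5): print(b[:3])
for n,px,z in(('tipL',(250/3.5+200-.36,152/3.5+150-.36),42.6),('tipR',(360/3.5+200-.36,152/3.5+150-.36),42.6),('bluetop',(298/3.5+200-.36,168/3.5+150-.36),30)):
  p=plane(C,[px],z)[0];print(n,p.round(1),f(p).round(1))
```

```text
(np.int32(200), [24.7, 23.91], [17, 15, 16, 20])
tipL [535.   -9.   42.6] [  8.6 -15.1 103.7]
tipR [520.9 -35.   42.6] [  8.6  14.4 103.8]
bluetop [521.5 -16.3  30. ] [  0.2  -2.3 116.3]
```

Tongs gap centre sits at tool (-1.4,-0.4) and the blue top at (0.2,-2.3), so I correct by about (+1.4,-1.7) and descend.

{"method": "jog_arm", "body": {"increments": [[0.0014,-0.0018,0,0],[0.0014,-0.0018,0,0],[0.0014,-0.0018,0.01,0],[0.0014,-0.0018,0.02,0],[0.0014,-0.0018,0.028,0],[0.0014,-0.0018,0.031,0],[0.0014,-0.0018,0.031,0]]}}

```text
clock: 7.75
position: [523.9, -16.9, 116.8]
ee_rot: [0.97, -0.245, 0.001, 0.001]
contact_force: [-0.0, 0.1, -0.5]
gripper_width: 45.1
```

Run:
```python
from h import *
import pickle
go([521.8,-17.4,115],-28.4)
s=read_state();im=get_image('wrist');cv2.imwrite('pics/w6.png',im[:,:,::-1]);pickle.dump(s,open('w6.pkl','wb'))
cv2.imwrite('pics/w6c.png',cv2.resize(im[150:320,200:380],None,fx=3.5,fy=3.5,interpolation=cv2.INTER_CUBIC)[:,:,::-1])
im=get_image('side');cv2.imwrite('pics/s6.png',im[:,:,::-1])
cv2.imwrite('pics/s6c.png',cv2.resize(im[170:280,200:320],None,fx=5.4,fy=5.4,interpolation=cv2.INTER_CUBIC)[:,:,::-1])
```

```text
t 7.75 pos [523.9 -16.9 116.8] yaw -28.34 tilt z [ 0.0016 -0.0032 -1.    ] F [-0.   0.1 -0.5] w 45.1 j [ 0.28  0.31 -0.38  0.   -0.88  0.79]
shift m [-0.0016  0.0014  0.0018] turn 0.06
```

View pics/w6c.png

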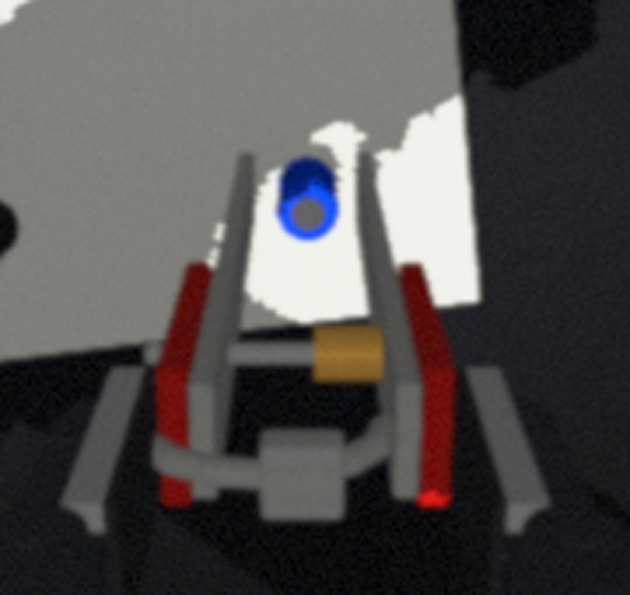

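View pics/s6c.png

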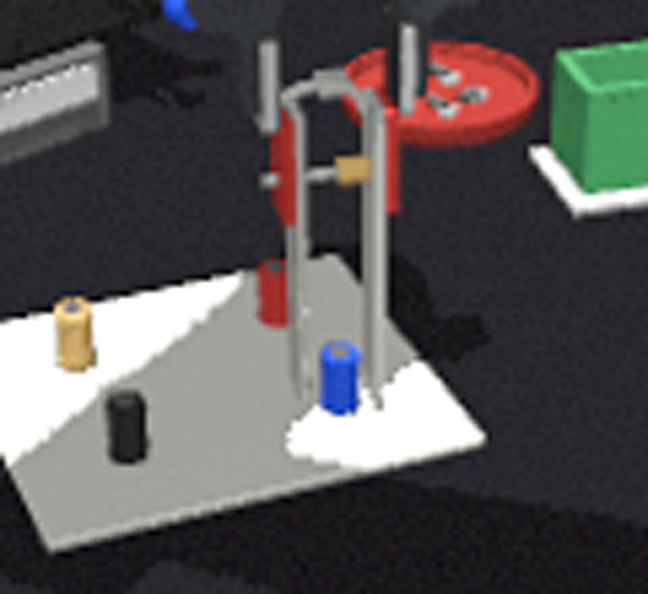

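Wrist view: the blue body is centred between the arms (blue at 307, arms at 250 and 362 in the crop). The side view shows the tips astride it just above the tray. I go 2.5 mm lower and squeeze.

{"method": "jog_arm", "body": {"increments": [[0,0,0.0025,0],[0,0,0.0025,0]]}}

```text
clock: 8.1
position: [524.2, -16.9, 114.8]
ee_rot: [0.97, -0.245, 0.002, 0.001]
contact_force: [0.1, 0.3, -0.6]
gripper_width: 45.1
```

{"method": "jog_arm", "body": {"increments": [[0,0,0,0],[0,0,0,0],[0,0,0,0],[0,0,0,0],[0,0,0,0],[0,0,0,0]], "hand": -0.3}}

```text
clock: 8.85
position: [524.6, -16.9, 115.2]
ee_rot: [0.97, -0.245, 0.002, 0.001]
contact_force: [0.1, -0.0, 2.0]
gripper_width: 30.9
```

Run:
```python
from h import *
go([521.8,-17.4,115],-28.4)
im=get_image('wrist');cv2.imwrite('pics/w7c.png',cv2.resize(im[150:320,200:380],None,fx=3.5,fy=3.5,interpolation=cv2.INTER_CUBIC)[:,:,::-1])
```

```text
t 8.85 pos [524.6 -16.9 115.2] yaw -28.33 tilt z [ 0.0036 -0.0029 -1.    ] F [ 0.1 -0.   2. ] w 30.9 j [ 0.28  0.31 -0.38  0.   -0.87  0.79]
shift m [-0.0022  0.0018  0.0002] turn 0.07
```

View pics/w7c.png

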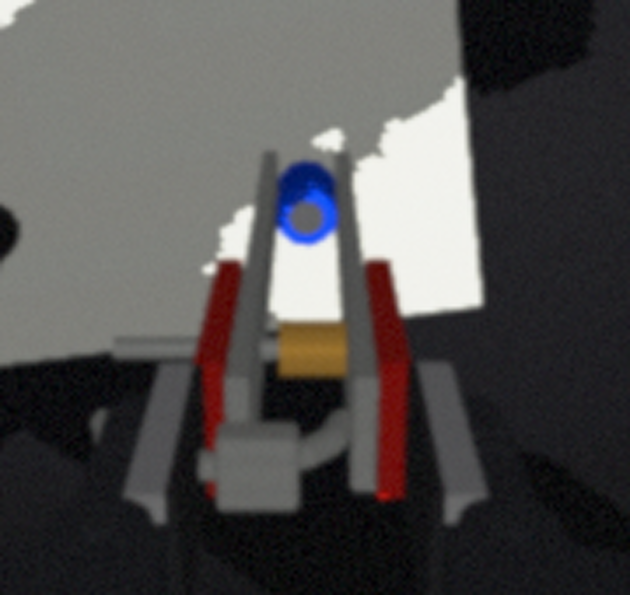

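{"method": "jog_arm", "body": {"increments": [[0,0,0,0],[0,0,-0.005,0],[0,0,-0.015,0],[0,0,-0.03,0],[0,0,-0.045,0],[0,0,-0.06,0],[0,0,-0.07,0],[0,0,-0.07,0]]}}

```text
clock: 9.9
position: [524.8, -16.5, 186.2]
ee_rot: [0.97, -0.245, 0.003, 0.0]
contact_force: [-0.3, -0.1, -1.3]
gripper_width: 30.7
```

Run:
```python
from h import *
go([560,229,190],-28.4)
im=get_image('wrist');cv2.imwrite('pics/w8c.png',cv2.resize(im[150:320,200:380],None,fx=3.5,fy=3.5,interpolation=cv2.INTER_CUBIC)[:,:,::-1])
im=get_image('side')
cv2.imwrite('pics/s8c.png',cv2.resize(im[130:290,160:340],None,fx=3.6,fy=3.6,interpolation=cv2.INTER_CUBIC)[:,:,::-1])
```

```text
t 9.9 pos [524.8 -16.5 186.2] yaw -28.33 tilt z [ 0.0056 -0.0023 -1.    ] F [-0.3 -0.1 -1.3] w 30.7 j [ 0.28  0.24 -0.29  0.   -1.04  0.79]
shift m [-0.0855 -0.2328 -0.0042] turn 0.07
```

View pics/w8c.png

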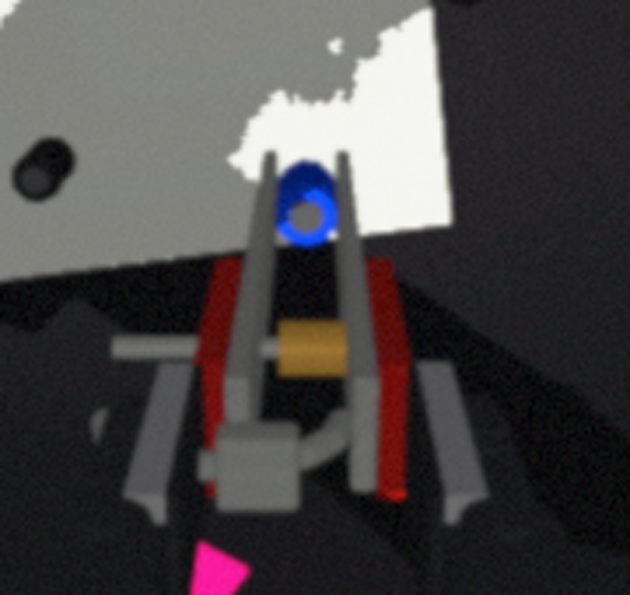

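View pics/s8c.png

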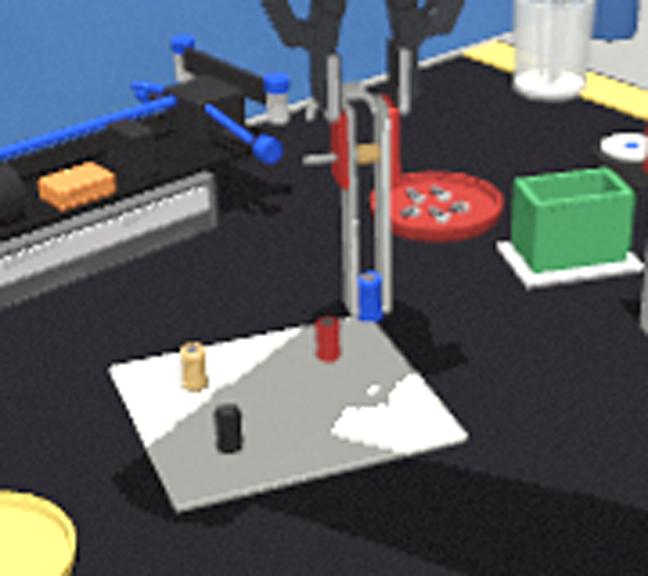

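The blue body is held upright in the tongs: (305,205) in the wrist crop, (369,297) in the side crop. The other three bodies haven't moved. I carry it over the dish.

{"method": "jog_arm", "body": {"increments": [[-0.004,-0.011,0,0],[-0.013,-0.035,0,0],[-0.026,-0.07,0,0],[-0.04,-0.11,0,0],[-0.054,-0.148,0,0],[-0.067,-0.183,0,0],[-0.077,-0.21,0,0],[-0.083,-0.226,0,0],[-0.0855,-0.2328,0,0],[-0.0855,-0.2328,0,0]]}}

```text
clock: 11.25
position: [559.1, 228.6, 184.1]
ee_rot: [0.97, -0.245, 0.001, 0.001]
contact_force: [0.1, -0.3, -0.8]
gripper_width: 30.6
```

Run:
```python
from h import *
go([560,229,118],-28.4)
im=get_image('wrist');cv2.imwrite('pics/w9.png',im[:,:,::-1])
```

```text
t 11.25 pos [559.1 228.6 184.1] yaw -28.35 tilt z [ 0.0023 -0.0031 -1.    ] F [ 0.1 -0.3 -0.8] w 30.6 j [ 0.66  0.37 -0.1   0.   -1.1   0.42]
shift m [ 0.0004 -0.0009  0.0661] turn 0.05
```

View pics/w9.png

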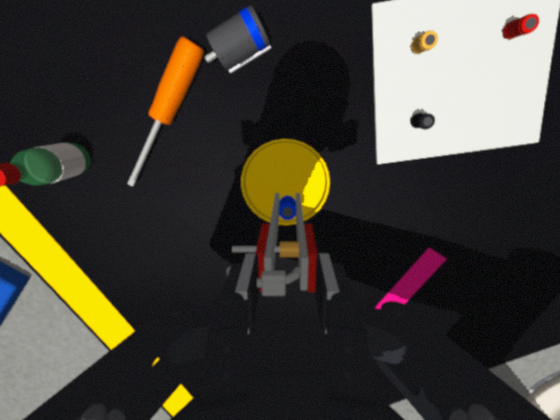

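The tongs and blue body (288,207) are over the dish (286,182). I lower to just above the floor, then ease down to contact.

{"method": "jog_arm", "body": {"increments": [[0,-0.001,0.01,0],[0,-0.001,0.025,0],[0,-0.001,0.04,0],[0,-0.001,0.053,0],[0,-0.001,0.061,0],[0,-0.001,0.064,0],[0,-0.001,0.064,0],[0,-0.001,0.064,0]]}}

```text
clock: 12.3
position: [560.0, 229.1, 120.8]
ee_rot: [0.97, -0.245, 0.002, 0.001]
contact_force: [-0.1, -0.7, 0.1]
gripper_width: 30.7
```

Run:
```python
from h import *
go([560,229,115],-28.4)
im=get_image('side')
cv2.imwrite('pics/s10c.png',cv2.resize(im[150:330,70:250],None,fx=3.3,fy=3.3,interpolation=cv2.INTER_CUBIC)[:,:,::-1])
```

```text
t 12.3 pos [560.  229.1 120.8] yaw -28.37 tilt z [ 0.0034 -0.0025 -1.    ] F [-0.1 -0.7  0.1] w 30.7 j [ 0.66  0.43 -0.18  0.   -0.96  0.42]
shift m [-0.      0.0001  0.0058] turn 0.03
```

View pics/s10c.png

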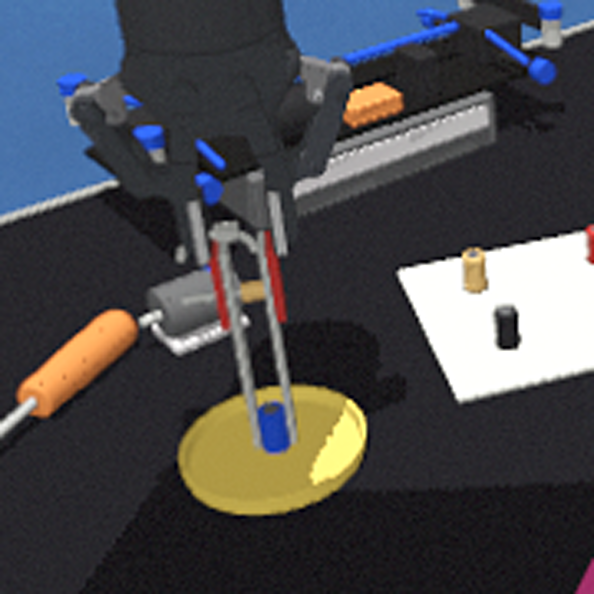

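{"method": "jog_arm", "body": {"increments": [[0,0,0.002,0],[0,0,0.004,0],[0,0,0.004,0]]}}

```text
clock: 12.72
position: [559.8, 228.9, 116.5]
ee_rot: [0.969, -0.245, 0.002, 0.001]
contact_force: [0.0, 0.9, -0.3]
gripper_width: 30.7
```

{"method": "jog_arm", "body": {"increments": [[0,0,0.001,0],[0,0,0.001,0]]}}

```text
clock: 12.98
position: [559.8, 228.9, 115.4]
ee_rot: [0.969, -0.245, 0.002, 0.001]
contact_force: [0.3, -0.1, -1.2]
gripper_width: 30.6
```

Run:
```python
from h import *
go([560,229,115],-28.4)
for i in range(3): print(read_state()['contact_force'].round(1))
```

```text
t 12.97 pos [559.8 228.9 115.4] yaw -28.38 tilt z [ 0.0027 -0.0029 -1.    ] F [ 0.3 -0.1 -1.2] w 30.6 j [ 0.66  0.44 -0.18  0.   -0.95  0.42]
shift m [ 0.0002 -0.0002  0.0004] turn 0.02
[ 0.3 -0.1 -1.2]
[ 0.3 -0.1 -1.2]
[ 0.3 -0.1 -1.2]
```

{"method": "jog_arm", "body": {"increments": [[0,0,0.001,0],[0,0,0.001,0]]}}

```text
clock: 13.22
position: [560.2, 228.9, 115.2]
ee_rot: [0.97, -0.245, 0.002, 0.001]
contact_force: [-0.7, 0.3, 3.4]
gripper_width: 30.5
```

{"method": "jog_arm", "body": {"increments": [[0,0,0.001,0],[0,0,0.001,0]]}}

```text
clock: 13.48
position: [560.6, 229.0, 115.1]
ee_rot: [0.97, -0.245, 0.003, 0.001]
contact_force: [-0.7, -1.1, 5.2]
gripper_width: 31.1
```

Contact is about 5 N, so the blue body is seated on the dish floor. I open the tongs gently to 45 mm.

{"method": "jog_arm", "body": {"increments": [[0,0,0,0],[0,0,0,0],[0,0,0,0]], "hand": -0.15}}

```text
clock: 13.85
position: [560.3, 228.9, 114.6]
ee_rot: [0.97, -0.245, 0.002, 0.001]
contact_force: [0.7, 0.5, -1.4]
gripper_width: 36.2
```

{"method": "jog_arm", "body": {"increments": [[0,0,0,0],[0,0,0,0],[0,0,0,0],[0,0,0,0],[0,0,0,0]], "hand": 0.06}}

```text
clock: 14.48
position: [560.4, 228.9, 114.6]
ee_rot: [0.97, -0.245, 0.002, 0.001]
contact_force: [0.0, 0.1, -1.0]
gripper_width: 45.1
```

Run:
```python
from h import *
go([560,229,190],-28.4)
im=get_image('wrist');cv2.imwrite('pics/w11c.png',cv2.resize(im[150:320,200:380],None,fx=3.5,fy=3.5,interpolation=cv2.INTER_CUBIC)[:,:,::-1])
im=get_image('side')
cv2.imwrite('pics/s11c.png',cv2.resize(im[190:310,90:220],None,fx=4.8,fy=4.8,interpolation=cv2.INTER_CUBIC)[:,:,::-1])
```

```text
t 14.47 pos [560.4 228.9 114.6] yaw -28.35 tilt z [ 0.0043 -0.0028 -1.    ] F [ 0.   0.1 -1. ] w 45.1 j [ 0.66  0.44 -0.18  0.01 -0.95  0.42]
shift m [ 0.      0.0001 -0.0754] turn 0.05
```

View pics/w11c.png

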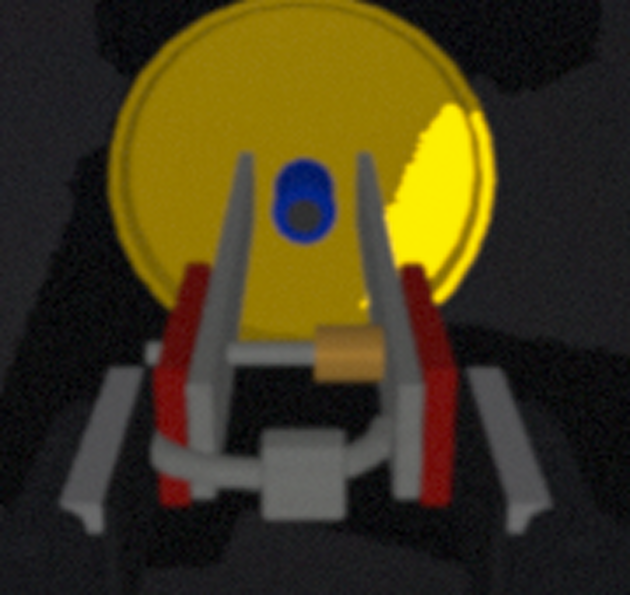

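View pics/s11c.png

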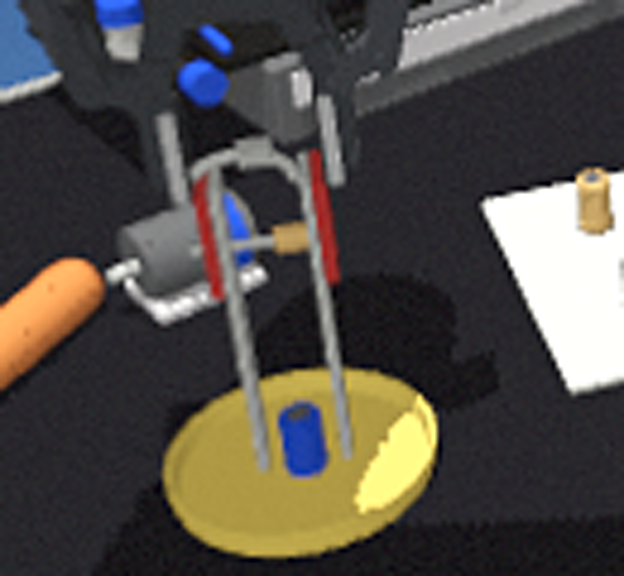

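The blue body stands upright in the middle of the dish, clear of both arms. Lifting the tongs away.

{"method": "jog_arm", "body": {"increments": [[0,0,-0.01,0],[0,0,-0.03,0],[0,0,-0.055,0],[0,0,-0.08,0],[0,0,-0.1,0],[0,0,-0.105,0],[0,0,-0.105,0]]}}

```text
clock: 15.45
position: [559.8, 229.2, 219.7]
ee_rot: [0.97, -0.245, 0.002, 0.001]
contact_force: [0.9, -0.2, -1.8]
gripper_width: 45.3
```

```bash
python3 -c "
from h import *
go([577.0,-266.2,220],-28.4)"
```

```text
t 15.45 pos [559.8 229.2 219.7] yaw -28.35 tilt z [ 0.0043 -0.0024 -1.    ] F [ 0.9 -0.2 -1.8] w 45.3 j [ 0.66  0.35 -0.04  0.   -1.18  0.42]
shift m [0.2504 0.4277 0.0009] turn 0.05
```

{"method": "jog_arm", "body": {"increments": [[0.01,0.017,0,0],[0.03,0.051,0,0],[0.057,0.097,0,0],[0.085,0.145,0,0],[0.113,0.193,0,0],[0.141,0.241,0,0],[0.169,0.289,0,0],[0.196,0.335,0,0],[0.217,0.371,0,0],[0.232,0.396,0,0]]}}

```text
clock: 16.7
position: [574.4, -232.2, 219.6]
ee_rot: [0.969, -0.246, 0.001, 0.001]
contact_force: [-0.2, 0.2, -0.8]
gripper_width: 45.2
```

```bash
python3 -c "
from h import *
go([577.0,-266.2,220],-28.4)"
```

```text
t 16.7 pos [ 574.4 -232.2  219.6] yaw -28.49 tilt z [ 0.0018 -0.002  -1.    ] F [-0.2  0.2 -0.8] w 45.2 j [-0.12  0.37 -0.    0.   -1.19  1.2 ]
shift m [ 0.0185  0.0287 -0.0003] turn -0.09
```

{"method": "jog_arm", "body": {"increments": [[0.012,0.019,0,0],[0.017,0.027,0,0],[0.0185,0.0287,0,-0.1],[0.0185,0.0287,0,-0.1],[0.0185,0.0287,0,-0.1]]}}

```text
clock: 17.32
position: [577.1, -265.4, 219.8]
ee_rot: [0.97, -0.245, 0.001, 0.001]
contact_force: [1.5, 1.0, -1.8]
gripper_width: 45.4
```

Run:
```python
from h import *
go([577.0,-266.2,108.7],-28.4)
im=get_image('wrist');cv2.imwrite('pics/w12.png',im[:,:,::-1])
cv2.imwrite('pics/w12c.png',cv2.resize(im[140:310,200:380],None,fx=3.5,fy=3.5,interpolation=cv2.INTER_CUBIC)[:,:,::-1])
o=cv2.imread('pics/w4.png');cv2.imwrite('pics/w4c.png',cv2.resize(o[140:310,200:380],None,fx=3.5,fy=3.5,interpolation=cv2.INTER_CUBIC))
```

```text
t 17.32 pos [ 577.1 -265.4  219.8] yaw -28.32 tilt z [ 0.002  -0.0019 -1.    ] F [ 1.5  1.  -1.8] w 45.4 j [-0.18  0.4   0.04  0.   -1.21  1.25]
shift m [0.     0.0007 0.1111] turn 0.08
```

View pics/w12c.png

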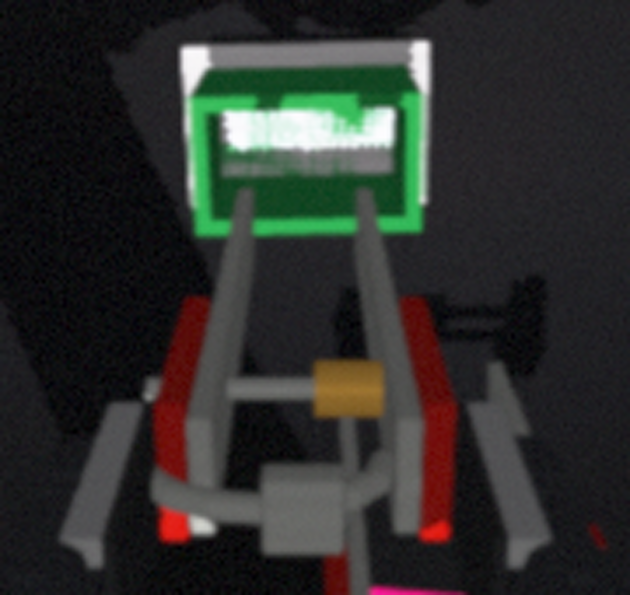

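View pics/w4c.png

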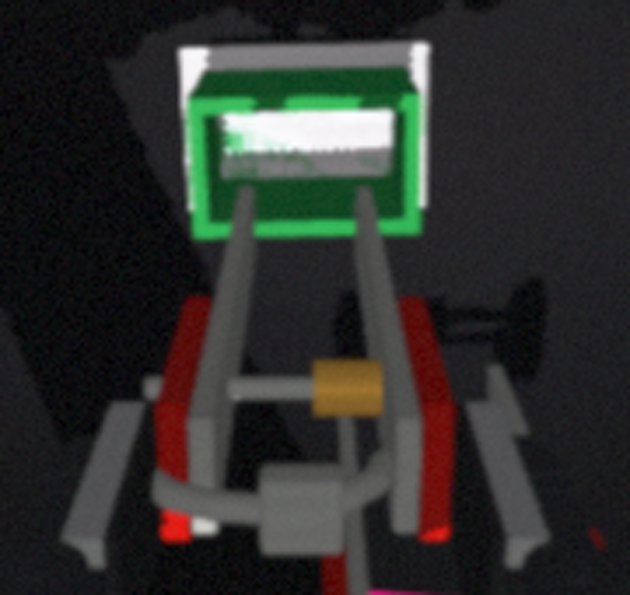

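This view matches the one taken just after lifting (pocket centre 306, tongs centre 306). Lowering into the stand.

{"method": "jog_arm", "body": {"increments": [[0,0.0005,0.015,0],[0,0.0005,0.04,0],[0,0.0005,0.065,0],[0,0.0005,0.087,0],[0,0.0005,0.1,0],[0,0.0005,0.107,0],[0,0.0005,0.108,0],[0,0.0005,0.108,0]]}}

```text
clock: 18.38
position: [577.6, -266.2, 112.6]
ee_rot: [0.97, -0.245, 0.002, 0.001]
contact_force: [-0.4, 0.1, -0.8]
gripper_width: 45.5
```

{"method": "jog_arm", "body": {"increments": [[0,0,0.0015,0],[0,0,0.0015,0]]}}

```text
clock: 18.62
position: [577.7, -266.3, 111.5]
ee_rot: [0.97, -0.245, 0.002, 0.001]
contact_force: [0.4, -0.8, -1.2]
gripper_width: 45.1
```

{"method": "jog_arm", "body": {"increments": [[0,0,0.0015,0],[0,0,0.0015,0]]}}

```text
clock: 18.88
position: [577.7, -266.2, 109.9]
ee_rot: [0.97, -0.245, 0.002, 0.001]
contact_force: [0.4, -0.2, -1.8]
gripper_width: 45.3
```

{"method": "jog_arm", "body": {"increments": [[0,0,0.001,0],[0,0,0.001,0]]}}

```text
clock: 19.12
position: [577.7, -266.3, 108.9]
ee_rot: [0.97, -0.245, 0.002, 0.001]
contact_force: [-1.0, -0.2, -0.8]
gripper_width: 45.2
```

{"method": "jog_arm", "body": {"increments": [[0,0,0.001,0],[0,0,0.001,0]]}}

```text
clock: 19.38
position: [578.2, -266.5, 108.8]
ee_rot: [0.97, -0.244, 0.003, 0.001]
contact_force: [0.5, 0.4, 3.8]
gripper_width: 45.4
```

The tongs are on the stand floor (contact 3.8 N). Opening fully.

{"method": "jog_arm", "body": {"increments": [[0,0,0,0],[0,0,0,0],[0,0,0,0],[0,0,0,0]], "hand": 0.4}}

```text
clock: 19.88
position: [578.1, -266.5, 108.6]
ee_rot: [0.97, -0.244, 0.003, 0.001]
contact_force: [0.5, -0.5, -0.6]
gripper_width: 59.8
```

{"method": "jog_arm", "body": {"increments": [[0,0,0,0],[0,0,0,0],[0,0,0,0],[0,0,0,0],[0,0,0,0]], "hand": 1}}

```text
clock: 20.5
position: [578.1, -266.5, 108.6]
ee_rot: [0.97, -0.244, 0.003, 0.001]
contact_force: [-0.5, 0.3, 0.4]
gripper_width: 85.1
```

Run:
```python
from h import *
go([577.0,-266.2,250],-28.4)
im=get_image('wrist');cv2.imwrite('pics/w13.png',im[:,:,::-1])
```

```text
t 20.5 pos [ 578.1 -266.5  108.6] yaw -28.3 tilt z [ 0.0051 -0.0032 -1.    ] F [-0.5  0.3  0.4] w 85.1 j [-0.18  0.49 -0.11  0.   -0.97  1.25]
shift m [-0.0003  0.0003 -0.1414] turn 0.1
```

View pics/w13.png

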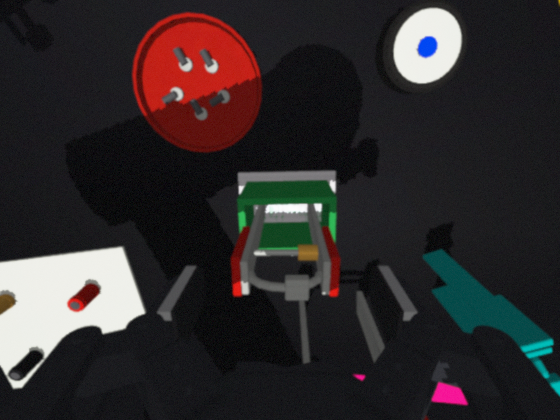

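The tongs stand free, with pads at (238,265) and (334,265) and both fingers clear. Retreating straight up.

{"method": "jog_arm", "body": {"increments": [[0,0,-0.015,0],[0,0,-0.045,0],[0,0,-0.09,0],[0,0,-0.13,0],[0,0,-0.16,0],[0,0,-0.17,0],[0,0,-0.17,0],[0,0,-0.17,0]]}}

```text
clock: 21.55
position: [576.6, -265.6, 276.8]
ee_rot: [0.97, -0.245, 0.001, 0.001]
contact_force: [-0.5, -1.4, -0.1]
gripper_width: 85.3
```

Run:
```python
from h import *
go([577.0,-266.2,280],-28.4)
for n in('wrist','side'):
  im=get_image(n);cv2.imwrite(f'pics/{n}14.png',im[:,:,::-1])
```

```text
t 21.55 pos [ 576.6 -265.6  276.8] yaw -28.31 tilt z [ 0.0021 -0.0021 -1.    ] F [-0.5 -1.4 -0.1] w 85.3 j [-0.18  0.37  0.13  0.   -1.33  1.25]
shift m [ 0.0007  0.0003 -0.0032] turn 0.09
```

View pics/wrist14.png

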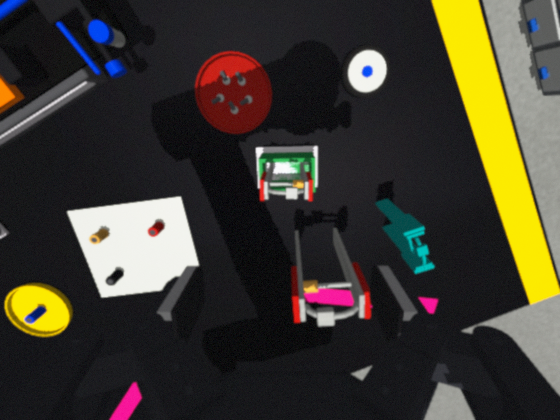

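View pics/side14.png

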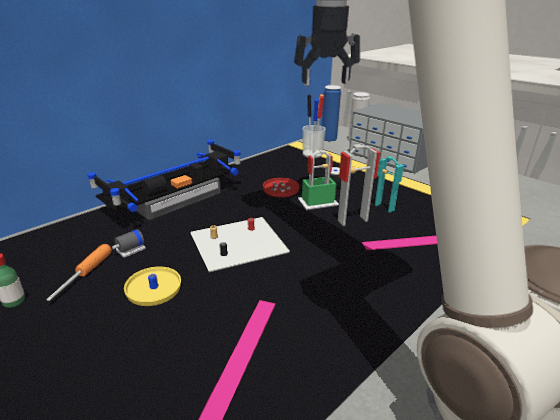

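Side view: the blue body stands in the yellow dish at (153,281) and the tongs are upright in the stand at (319,178). The brass (213,232), black (223,249) and red (251,224) bodies are where they started. The gripper is clear of everything, so I'm handing in.

```bash
python3 -c "
from bench import *
print(job_done(), read_state()['clock'])"
```

```text
the job is handed in; nothing more can be done
the job is handed in; nothing more can be done
```

The job is done and handed in at about 21.7 s of the 61 s allowed. I took the small red-padded tongs out of the green stand, squeezed them shut on the blue body and carried it to the yellow dish. I lowered it until I felt about 5 N of contact and opened the tongs to release it. I then put the tongs back in their stand and let go of them.

The last wrist and side pictures show:
- **Blue body:** upright near the middle of the dish.
- **Tongs:** upright in the stand pocket.
- **Other bodies:** brass, black and red where they stood at the start.
- **Gripper:** fully open and clear of everything.

**One reading disagreed:** with the tongs shut on the body, the gripper read about 31 mm instead of the stated 34 mm. The pictures showed the body held firmly and upright, so I carried on.

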